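# Load the pot labeller: seat the label roll on its drive pin

### The arm

A 7-joint arm with a two-finger parallel gripper is mounted at the origin on the work surface. World frame = base frame: x ahead of the robot, y to its left, z up, the work surface at z = 0. Lengths are in m, angles in rad, forces in N, time in s.
With the tool pointing down it reaches from about 0.35 to 0.9 m from the base axis. Payload 8.1 kg.
Tool frame: the origin (TCP) lies midway between the tips of the shut fingers; the grasp point (between the pads) lies 19 mm behind it; z points along the fingers, y is the line along which they close (so a half turn about z gives the same grasp; the last joint's range is limited). The gripper opens to 92 mm and grips with 3 to 60 N. Pads are 19 mm wide; open, the fingers measure 130 mm over their backs; the gripper's body (75 mm by 190 mm) begins 47 mm behind the grasp point.
Start: joints at [1.168, 0.434, 0.025, 1.573, -0.012, 1.134, -0.075], TCP at [0.185, -0.597, 0.227] pointing down, gripper open.
Joint ranges: [-2.62, 2.62], [-0.44, 2.09], [-1.27, 1.32], [0.08, 2.57], [-1.32, 4.46], [0.12, 2], [-2.74, 2.74]. Speed limits (rad/s): [2.22, 2.22, 3.01, 3.01, 3.14, 3.14, 3.14].

### API

Orientations are given as a rotation vector (axis times angle).
In Python, from cell import readout, get_image, calibration, ticket gives the robot as it stands. The module is installed in compiled form; this text tells all that it offers.
- The arm moves only by the tool move_arm, never from a script. Its argument "series" is a list of rows, each a list of 6 numbers: the shift along the world's x, y, z as a fraction of full scale, then the turn, a rotation vector about the world's x, y, z as a fraction of full scale. A call has 1 to 5 rows; each row is the pose to reach, as a shift and turn from the pose commanded when the call began; what a row does not reach only later rows make up. Full scale, the value 1, is 0.75 m for a shift and 60 degrees for a turn. A row lasts 1/10 s, in which the tool goes at most 50 mm and 8.59 degrees, less where a joint would pass 70% of its speed; a pose out of reach is approached as far as the arm can. A call with a number of a shift or a turn outside -1 to 1 is refused whole. A call with a gripper value outside its range is refused whole. "claw" is the opening, from -1 (shut) to 1 (fully open), so that 0 is half open, set as the call begins (left out, the last holds). The fingers move at their own pace and stop on an object; "squeeze" is the grip in N (left out, the last holds). Time passes only in rows, so rows that repeat a pose let the fingers close. It gives the time, the measured TCP pose, the force, the opening and the grip force at its end, in the units of the state.
- readout.observe(): the state, without advancing time (a new reading comes with each control period).
- get_image(name): name is "side" or "top" or "wrist"; returns (picture, depth): 384x512x3 uint8, red, green, blue; 384x512 float32, m along the optical axis (not along the pixel's ray), 0 where there is no reading.
- calibration(name): a dict with "fx", "fy", "cx", "cy" (pixels), "view" (4x4, takes a point from world to camera coordinates); the wrist camera has in their place "mount" (4x4, takes a point from camera to tool coordinates, whose origin is the TCP and whose axes are the flange's). Camera axes: x right, y down, z forward; pixel columns grow to the right and rows downward; lengths in m; the calibration is good to about 2 mm. A picture is of the moment at which its call begins: read the wrist's pose just before it. calibration takes no time and is no camera call.
- ticket.sign_off(): hands the job in; it is judged then, once.
The state is a dict: "clock": time; "joints": joint angles; "dq": joint speeds; "joint_efforts": joint torques, N m; "position": TCP position; "ee_rot": TCP orientation; "force": force on the tool from outside, world axes, zero at the start; "ft_torque": the same for the moment, N m; "width": opening from 0.0 (shut) to 1.0 (fully open); "gripper_force": force on a finger pad.
Only numpy, scipy, OpenCV 4.12 (cv2) and the standard library are available. Lean on these libraries where they do the work, as an engineer would, in place of code of your own. Each camera call takes 0.05 s, during which the arm holds its last target. There are 200 camera calls.

### The job

Load the full roll of pot labels on the pot labeller. Put it upright over the spindle and, without forcing it, turn it bit by bit until one of the three holes in its flange drops over the drive pin and the flange lies flat on the reel table; then let go. Do not drop the roll, and leave the part-used roll, the empty carrier and the other things on the bench where they are.

Things in the scene. Friction and masses are not known exactly. Their poses are not given: they have to be found in the camera images.
- full_roll_mid (a point): The full label roll, loose, flange down: white paper roll 58 mm across on a grey carrier with a flange 102 mm across, 5 mm thick; bore 18.4 mm right through; 56 mm high in all; 0.2 to 0.4 kg. Point on the axis, 28 mm above the underside; z up the axis, x towards one of 3 drive holes of 12 mm in the flange, 40 mm from the axis, 120 degrees apart. Grip it from above across the paper.
- seat (a point): Where the spindle's axis meets the top face of the reel table, 46 mm above the bench; z up. The table is an aluminium disc 116 mm across, held by its brake. Its steel drive pin, 8 mm thick bevelled to 4 mm at the tip, stands 8 mm above the face, 40 mm from the axis, at ANY angle round the spindle: this angle is not reported; find it by touch or by eye (about 3.5 degrees of play each way).
- spindle_top (a point): Top of the labeller's fixed upright steel spindle, 16 mm thick, 65 mm above the reel table's face; its top 10 mm taper to 8 mm. A roll not yet in line with the drive pin rests on the pin's tip: held level, its centre is then 36 mm above the table's face in place of 28 mm; let go, it leans by some 3 degrees with its centre at about 34 mm.
- labeller: The pot labeller, fixed: base plate 190 by 370 mm with the reel table, guide rollers, peel plate, pot rollers and drive housing, all but the spindle lower than 105 mm. Origin on the bench under the spindle; the machine extends from there 280 mm to its +y, 90 mm to the other sides. Within 85 mm of the spindle nothing stands higher than the reel table but the spindle and the drive pin.
- part_roll: Bystander: part-used label roll on the same kind of carrier, flange 102 mm across, paper only 41 mm across, 56 mm high; origin at the centre of its underside.
- bare_carrier: Bystander: empty carrier, flange 102 mm across with a bare core 33 mm across, 56 mm high; origin at the centre of its underside.
- pot_stack: Bystander: stack of grey plastic pots, 90 mm across, 130 mm high; origin at the centre of its underside.
- plant0: Bystander: bare root ball with a young plant, 62 mm across, about 155 mm high; origin at the centre of its underside.
- plant1: Bystander: another such root ball, same size; origin at the centre of its underside.
- dibber: Bystander: wooden-handled dibber lying flat, 190 mm long along its x, 25 mm thick; origin under its middle.
- secateurs: Bystander: closed secateurs lying flat, about 180 mm long along their x, 18 mm high; origin on the bench under the pivot.

How it is judged:
By the outcome, as a careful person would: the job done as asked, in the order asked, and still so for the second after the job is handed in, with the robot touching nothing.
It also fails if it takes over 72 s, if anything falls off the work surface, if the arm or the gripper's body presses on something with over 40 N, if the wrist force passes 120 N, or if a joint passes its speed limit or range.

## Working session

There is one attempt and no reset: what is moved stays moved. The work goes in short steps, Python scripts to look and compute and a tool call to move; the robot and the scene stay as the last step left them, time stands still between calls to the robot, and variables do not carry over. Pictures are saved under pics/ and viewed, at most 10 in all, crops included, and the job is handed in when it is done.

Besides the shell and the picture viewer there is one more tool, called after "Emit:" by a JSON object that holds its "name" and its "arguments", one argument or row to a line. move_arm: Moves the arm, as the interface text tells. Shift numbers are shares of 0.75 m and turn numbers shares of 60 degrees, none past 1 either way. Its arguments: {"type":"object","properties":{"series":{"type":"array"},"claw":{"type":"number"},"squeeze":{"type":"number"}},"required":["series"]}

```bash
mkdir -p pics
cat > h.py <<'E'
import numpy as np, cv2
from cell import readout, get_image, calibration, ticket
from scipy.spatial.transform import Rotation as R
def cloud(name):
    s=readout.observe(); im,d=get_image(name); c=calibration(name)
    v,u=np.mgrid[:384,:512]
    P=np.stack([(u-c['cx'])/c['fx']*d,(v-c['cy'])/c['fy']*d,d],-1)
    if 'view' in c: T=np.linalg.inv(c['view'])
    else:
        T=np.eye(4);T[:3,:3]=R.from_rotvec(s['ee_rot']).as_matrix();T[:3,3]=s['position'];T=T@c['mount']
    W=P@T[:3,:3].T+T[:3,3]; W[d==0]=np.nan
    return im,W,T,c
E
python3 - <<'E'
from h import *
s=readout.observe();print({k:np.round(v,3) for k,v in s.items()})
for n in['top','side']:
    im,W,T,c=cloud(n);np.savez(n,im=im,W=W);cv2.imwrite(f'pics/{n}0.png',im[...,::-1]);print(n,np.round(T[:3,3],2))
print(calibration('wrist'))
E
```

```text
{'clock': np.float64(0.0), 'joints': array([ 1.168,  0.435,  0.025,  1.574, -0.012,  1.134, -0.075]), 'dq': array([ 0.001, -0.001,  0.   ,  0.001, -0.001, -0.001, -0.002]), 'joint_efforts': array([-0.0000e+00, -6.6785e+01,  9.8400e-01, -3.1447e+01, -6.1000e-02,
        4.3000e-02,  0.0000e+00]), 'position': array([ 0.184, -0.597,  0.226]), 'ee_rot': array([-3.105e+00, -4.690e-01,  1.000e-03]), 'force': array([-0.225,  0.181, -0.183]), 'ft_torque': array([ 0.012,  0.016, -0.045]), 'gripper_force': np.float64(0.0), 'width': np.float64(1.001)}
top [ 0.42 -0.12  1.  ]
side [0.   0.85 0.76]
{'fx': 323.2599760610297, 'fy': 323.2599760610297, 'cx': 256.97488290017213, 'cy': 187.34847125079594, 'mount': array([[ 1.19319697e-03, -9.55674243e-01, -2.94423703e-01,
         7.99286538e-02],
       [ 9.99999281e-01,  1.17568314e-03,  2.36482382e-04,
         8.91373410e-04],
       [ 1.20148863e-04, -2.94423773e-01,  9.55674959e-01,
        -1.57531653e-01],
       [ 0.00000000e+00,  0.00000000e+00,  0.00000000e+00,
         1.00000000e+00]])}
```

View pics/top0.png

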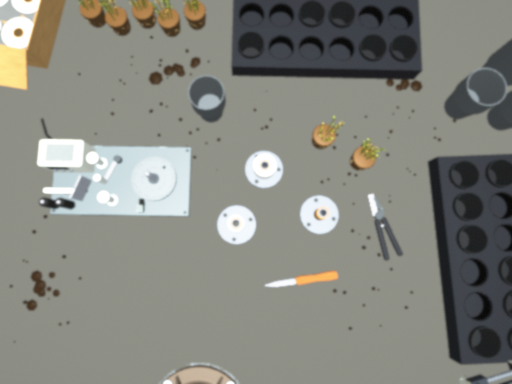

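View pics/side0.png

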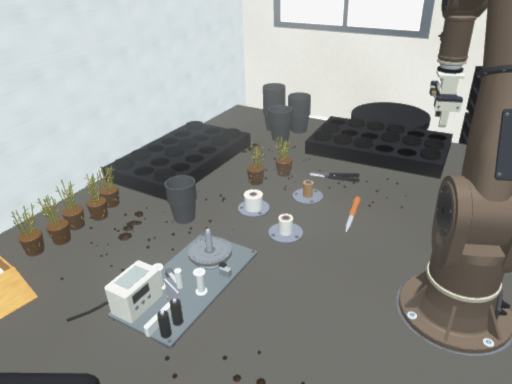

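The top view shows three carriers: the largest paper, probably the full roll, at (264,168), the part roll at (237,224) and the bare carrier at (320,214). The reel table is at (153,178). The side view agrees, and nothing stands near the table. Next I'll measure them.

Run:
```python
from h import *
D=np.load('top.npz');W=D['W'];im=D['im']
def circ(m,tag):
    pts=W[m];xy=pts[:,:2].astype(np.float32)
    (c,r)=cv2.minEnclosingCircle(xy);print(tag,len(xy),np.round(c,4),round(r,4),'med',np.round(np.median(pts,0),4))
v,u=np.mgrid[:384,:512]
for n,(a,b) in dict(full=(264,168),part=(237,224),bare=(320,214)).items():
    near=np.hypot(u-a,v-b)<24
    circ(near&(W[...,2]>.045)&(W[...,2]<.066),n+' top')
    circ(near&(W[...,2]>.003)&(W[...,2]<.010),n+' fl')
near=np.hypot(u-153,v-179)<30
circ(near&(abs(W[...,2]-.046)<.004),'table');circ(near&(W[...,2]>.085),'spindle')
circ(near&(W[...,2]>.050)&(W[...,2]<.065),'pin?')
a=cv2.resize(im[150:210,120:190],None,fx=5,fy=5,interpolation=cv2.INTER_CUBIC)
b=cv2.resize(im[140:200,230:300],None,fx=5,fy=5,interpolation=cv2.INTER_CUBIC)
cv2.imwrite('pics/crop.png',np.hstack([a,b])[...,::-1])
```

```text
full top 357 [ 0.6366 -0.1559] 0.0293 med [ 0.6363 -0.1561  0.0547]
full fl 506 [ 0.6417 -0.1535] 0.065 med [ 0.625  -0.1553  0.005 ]
part top 164 [ 0.4834 -0.0844] 0.0204 med [ 0.4835 -0.0847  0.0547]
part fl 756 [ 0.4835 -0.0848] 0.0612 med [ 0.4799 -0.0851  0.005 ]
bare top 103 [ 0.5152 -0.3071] 0.017 med [ 0.5142 -0.3069  0.0548]
bare fl 769 [ 0.5182 -0.3096] 0.0645 med [ 0.5132 -0.3062  0.005 ]
table 1435 [0.5889 0.1373] 0.0666 med [0.5937 0.1333 0.0457]
spindle 41 [0.5968 0.1337] 0.0079 med [0.5952 0.1312 0.104 ]
pin? 24 [0.5936 0.1279] 0.0427 med [0.5942 0.1267 0.0531]
```

View pics/crop.png

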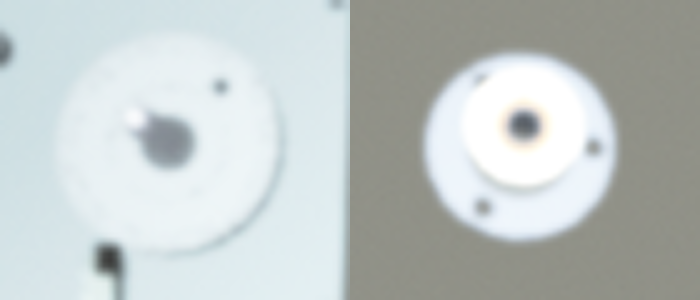

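The left crop shows the table with a dark dot at (219,86), which may be the pin. The right crop shows the full roll's holes at about (593,147), (483,207) and (481,78). I'll cast rays for the angles.

Run:
```python
from h import *
c=calibration('top');T=np.linalg.inv(c['view']);D=np.load('top.npz')
def ray(u,v,z):
    d=T[:3,:3]@[(u-c['cx'])/c['fx'],(v-c['cy'])/c['fy'],1];return (T[:3,3]+d*(z-T[2,3])/d[2])[:2]
f=np.array([.6365,-.156])
im=D['im'];W=D['W']
# disc centre by flange ellipse: bright mask contour
print('flange ctr',ray(230+521/5-104+0 if 0 else 230+(521-350)/5,140+147/5,.005),'paper',ray(230+(523-350)/5,140+126/5,.056))
tc=ray(120+168/5,150+143/5,.046);print('table ctr',tc)
print('spindle base ~',ray(153.5,178.6,.111))
for a,b in[(593,147),(483,207),(481,78)]:
    p=ray(230+(a-350)/5,140+b/5,.005)-f;print('hole',p,np.hypot(*p),np.degrees(np.arctan2(p[1],p[0])))
for z in(.046,.054):
    p=ray(120+219/5,150+86/5,z);q=p-[.5955,.132];print('pin',p,np.hypot(*q),np.degrees(np.arctan2(q[1],q[0])))
print(np.round(W[164:171,160:168,2],3))
R0=R.from_rotvec(readout.observe()['ee_rot']).as_matrix();print(R0.round(3))
```

```text
flange ctr [ 0.63571896 -0.15646476] paper [ 0.6359436  -0.15535006]
table ctr [0.59631574 0.13428674]
spindle base ~ [0.58440227 0.11740738]
hole [ 4.06583731e-05 -4.00107686e-02] 0.04001078930313754 -89.94177686515624
hole [-0.03465882  0.01982444] 0.03992796558910079 150.23094366357952
hole [0.03761042 0.02216744] 0.043657065159248 30.514940052696964
pin [0.62731081 0.10923666] 0.03911646027000781 -35.58693594489503
pin [0.62558564 0.10733899] 0.038901298276906665 -39.34126302071881
[[0.046 0.045 0.046 0.044 0.043 0.044 0.049 0.047]
 [0.047 0.045 0.043 0.046 0.046 0.047 0.049 0.047]
 [0.045 0.05  0.047 0.054 0.054 0.051 0.046 0.047]
 [0.047 0.042 0.044 0.055 0.056 0.052 0.047 0.046]
 [0.043 0.043 0.045 0.052 0.05  0.049 0.045 0.048]
 [0.043 0.046 0.046 0.049 0.044 0.044 0.047 0.044]
 [0.048 0.045 0.046 0.046 0.046 0.044 0.047 0.045]]
[[ 0.955  0.295 -0.   ]
 [ 0.295 -0.955  0.001]
 [-0.    -0.001 -1.   ]]
```

Emit:
{"name": "move_arm", "arguments": {
  "series": [
    [0.2,0.2,0,0,0,0],
    [0.2,0.2,0,0,0,0],
    [0.2,0.2,0,0,0,0],
    [0.2,0.2,0,0,0,0],
    [0.2,0.2,0,0,0,0]
  ],
  "claw": 1
}}

```text
clock: 0.6
position: [0.3395, -0.4418, 0.2266]
ee_rot: [-3.102, -0.481, -0.004]
force: [0.5, 0.2, 0.3]
width: 1.001
gripper_force: 0.0
```

Emit:
{"name": "move_arm", "arguments": {
  "series": [
    [0.2,0.2,0,0,0,0],
    [0.2,0.2,0,0,0,0],
    [0.2,0.2,0,0,0,0],
    [0.2,0.2,0,0,0,0],
    [0.2,0.2,0,0,0,0]
  ]
}}

```text
clock: 1.1
position: [0.4887, -0.2913, 0.2265]
ee_rot: [-3.102, -0.481, -0.003]
force: [0.5, 0.2, -0.7]
width: 1.002
gripper_force: 0.0
```

Emit:
{"name": "move_arm", "arguments": {
  "series": [
    [0.12,0.2,0,0,0,0],
    [0.12,0.2,0,0,0,0],
    [0.12,0.2,0,0,0,0],
    [0.12,0.2,0,0,0,0],
    [0.12,0.2,0,0,0,0]
  ]
}}

```text
clock: 1.6
position: [0.5762, -0.1424, 0.2263]
ee_rot: [-3.103, -0.479, -0.001]
force: [0.5, -0.6, -0.7]
width: 1.002
gripper_force: 0.0
```

Emit:
{"name": "move_arm", "arguments": {
  "series": [
    [0.08,-0.018,0,0,0,0],
    [0.08,-0.018,0,0,0,0],
    [0.08,-0.018,0,0,0,0],
    [0.08,-0.018,0,0,0,0]
  ]
}}

```text
clock: 2.0
position: [0.6335, -0.1618, 0.2261]
ee_rot: [3.107, 0.467, -0.002]
force: [-0.1, -0.2, -0.0]
width: 1.003
gripper_force: 0.0
```

```bash
cat > look.py <<'E'
from h import *
im,W,T,c=cloud('wrist');s=readout.observe();print(s['clock'],s['position'].round(4),np.round(s['joints'],2))
cv2.imwrite('pics/w1.png',im[...,::-1]);np.savez('w1',im=im,W=W,T=T)
P=W.reshape(-1,3)
d=np.hypot(P[:,0]-.6365,P[:,1]+.156)
for lo,hi,rr in((.05,.062,.045),(.0,.012,.058)):
    m=(P[:,2]>lo)&(P[:,2]<hi)&(d<rr);q=P[m]
    if lo==0: continue
    c_,r=cv2.minEnclosingCircle(q[:,:2].astype(np.float32));print(np.round(c_,4),round(r,4),np.median(q[:,2]))
E
python3 look.py
```

```text
2.05 [ 0.6334 -0.1615  0.2265] [ 0.27  0.49 -0.16  1.48  0.08  1.17 -1.18]
[ 0.6379 -0.1557] 0.0291 0.05464994209969748
```

View pics/w1.png

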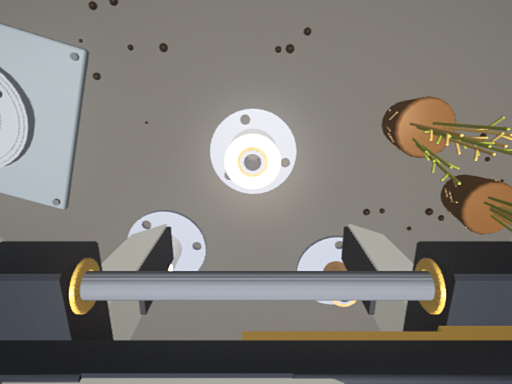

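The wrist view shows the full roll at (252,160), with three holes and nothing close to the fingers. The wrist and top views agree to about 1.5 mm, so I'll descend.

Emit:
{"name": "move_arm", "arguments": {
  "series": [
    [0.005,0.007,-0.06,0,0,0],
    [0.005,0.007,-0.12,0,0,0],
    [0.005,0.007,-0.18,0,0,0],
    [0.005,0.007,-0.23,0,0,0],
    [0.005,0.007,-0.26,0,0,0]
  ]
}}

```text
clock: 2.55
position: [0.6355, -0.1556, 0.0291]
ee_rot: [-3.106, -0.468, 0.006]
force: [0.2, -0.6, 0.2]
width: 0.998
gripper_force: 0.0
```

Emit:
{"name": "move_arm", "arguments": {
  "series": [
    [0,0,-0.015,0,0,0],
    [0,0,-0.024,0,0,0],
    [0,0,-0.024,0,0,0],
    [0,0,-0.024,0,0,0]
  ]
}}

```text
clock: 2.95
position: [0.6391, -0.1556, 0.0152]
ee_rot: [3.106, 0.469, 0.003]
force: [-1.4, 0.1, 0.3]
width: 1.005
gripper_force: 0.0
```

Emit:
{"name": "move_arm", "arguments": {
  "series": [
    [0,0,0,0,0,0],
    [0,0,0,0,0,0],
    [0,0,0,0,0,0],
    [0,0,0,0,0,0],
    [0,0,0,0,0,0]
  ],
  "claw": -0.3,
  "squeeze": 20
}}

```text
clock: 3.45
position: [0.6383, -0.1554, 0.0139]
ee_rot: [3.106, 0.469, 0.0]
force: [-0.8, 0.5, 1.3]
width: 0.625
gripper_force: 20.0
```

The roll is gripped: width 0.625 is 57.5 mm. I'll lift it and go towards the spindle, stopping short to look.

Emit:
{"name": "move_arm", "arguments": {
  "series": [
    [0,0,0.01,0,0,0],
    [0,0,0.05,0,0,0],
    [0,0,0.11,0,0,0],
    [0,0,0.17,0,0,0],
    [0,0,0.23,0,0,0]
  ]
}}

```text
clock: 3.95
position: [0.6378, -0.1553, 0.1882]
ee_rot: [-3.106, -0.469, 0.001]
force: [1.2, 0.2, -2.3]
width: 0.621
gripper_force: 20.0
```

Emit:
{"name": "move_arm", "arguments": {
  "series": [
    [-0.01,0.04,0.02,0,0,0],
    [-0.03,0.1,0.02,0,0,0],
    [-0.05,0.16,0.02,0,0,0],
    [-0.07,0.22,0.02,0,0,0],
    [-0.09,0.28,0.02,0,0,0]
  ]
}}

```text
clock: 4.45
position: [0.5697, 0.0562, 0.2017]
ee_rot: [3.106, 0.469, 0.0]
force: [1.6, 0.6, -2.0]
width: 0.624
gripper_force: 20.0
```

Emit:
{"name": "move_arm", "arguments": {
  "series": [
    [-0.01,0.04,0,0,0,0],
    [-0.02,0.075,0,0,0,0],
    [-0.03,0.086,0,0,0,0],
    [-0.03,0.086,0,0,0,0],
    [-0.03,0.086,0,0,0,0]
  ]
}}

```text
clock: 4.95
position: [0.5485, 0.1175, 0.2013]
ee_rot: [3.106, 0.467, -0.0]
force: [-0.6, -0.1, -2.2]
width: 0.624
gripper_force: 20.0
```

```bash
cat > look2.py <<'E'
from h import *
import sys
n=sys.argv[1]
s=readout.observe();im,W,T,c=cloud('wrist');print(s['clock'],s['position'].round(4),s['ee_rot'].round(3),s['width'],np.round(s['joints'],2))
cv2.imwrite(f'pics/{n}.png',im[...,::-1]);np.savez(n,im=im,W=W,T=T)
d=np.hypot(W[...,0]-.596,W[...,1]-.134)
for lo,hi,rr in((.095,.125,.03),(.05,.058,.048)):
    m=(W[...,2]>lo)&(W[...,2]<hi)&(d<rr)&((d>.03)|(rr==.03))
    if m.sum():
        q=W[m];v,u=np.nonzero(m);print(lo,m.sum(),np.median(q,0).round(4),q.max(0).round(4),q.min(0).round(4),'px',np.median(u),np.median(v))
E
python3 look2.py w2
```

```text
4.95 [0.5485 0.1175 0.2013] [ 3.106  0.467 -0.   ] 0.6240987325797395 [-0.12  0.37 -0.25  1.75  0.11  1.03 -1.68]
0.095 324 [0.599  0.1346 0.1068] [0.6057 0.1423 0.1123] [0.5903 0.1265 0.0951] px 254.0 124.0
0.05 61 [0.6283 0.1086 0.0525] [0.632  0.1122 0.0554] [0.6245 0.1046 0.0502] px 291.0 95.0
```

View pics/w2.png

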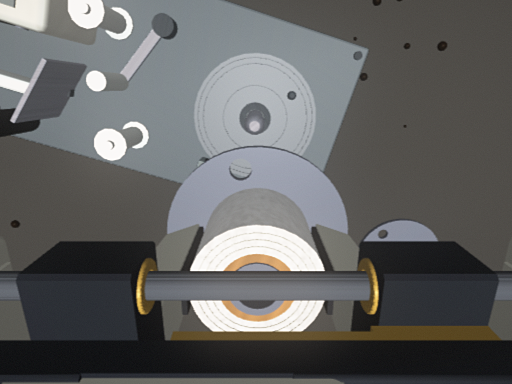

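The view shows the spindle tip at about (254,124), the pin at (291,95) on the table, and the held roll with a flange hole at (240,168). I'll measure the roll axis, spindle axis and both angles.

Run:
```python
from h import *
D=np.load('w2.npz');W=D['W'];im=D['im'];T=D['T'];c=calibration('wrist')
v,u=np.mgrid[:384,:512]
def ray(u,v,z):
    d=T[:3,:3]@[(u-c['cx'])/c['fx'],(v-c['cy'])/c['fy'],1];return (T[:3,3]+d*(z-T[2,3])/d[2])[:2]
# spindle cylinder points by height bands
d=np.hypot(W[...,0]-.597,W[...,1]-.134)
m=(d<.02)&(W[...,2]>.109);print('tip',m.sum(),W[m].mean(0).round(4),u[m].mean(),v[m].mean())
# circle fit
def fit(p):
    A=np.c_[2*p,np.ones(len(p))];x=np.linalg.lstsq(A,(p**2).sum(1),rcond=None)[0];return x[:2].round(4),np.sqrt(x[2]+x[0]**2+x[1]**2).round(4)
# table edge: outermost visible points at z=.046, angular bins
m=(abs(W[...,2]-.046)<.005)&(d<.075);p=W[m][:,:2]
a=np.round(np.degrees(np.arctan2(p[:,1]-.134,p[:,0]-.597))/6);r=np.hypot(p[:,0]-.597,p[:,1]-.134)
E=np.array([p[a==k][r[a==k].argmax()] for k in np.unique(a) if r[a==k].max()>.052]);print('table',len(E),fit(E))
# paper top & flange of held roll
z=D['T'][2,3]
d2=np.hypot(W[...,0]-.549,W[...,1]-.1175)
for lo,hi in((.235,.252),(.185,.198)):
    m=(W[...,2]>lo)&(W[...,2]<hi)&(d2<.06);print(lo,m.sum(),np.median(W[m][:,2]))
    p=W[m][:,:2];a=np.round(np.degrees(np.arctan2(p[:,1]-.1175,p[:,0]-.549))/6);r=np.hypot(p[:,0]-.549,p[:,1]-.1175)
    rm=.026 if lo>.2 else .047
    E=np.array([p[a==k][r[a==k].argmax()] for k in np.unique(a) if r[a==k].max()>rm]);print(len(E),fit(E))
h=ray(240,168.5,.192);print('hole',h)
print('pin ray',ray(291,95.5,.054),'spindle tip ray',ray(254,124.5,.111))
```

```text
tip 1857 [0.5898 0.1301 0.1887] 255.49488422186323 161.51373182552504
table 51 (array([0.5979, 0.1347]), np.float64(0.0576))
0.235 10188 0.24210352726398493
50 (array([0.5491, 0.1173]), np.float64(0.0308))
0.185 8445 0.19209341431817237
31 (array([0.5487, 0.1168]), np.float64(0.0508))
hole [0.58342936 0.13670499]
pin ray [0.62791025 0.10857094] spindle tip ray [0.59914739 0.13441223]
```

The roll axis is at the TCP (0.549, 0.117), with a hole at 29.7°. The spindle is at (0.598, 0.1346) and the pin at about -41°, radius 39.5 mm. So the shift is (+49, +17.5) mm and the turn about +49°. I'll move over the spindle, turning on the way.

Emit:
{"name": "move_arm", "arguments": {
  "series": [
    [0.04,0.014,0,0,0,0.1],
    [0.066,0.023,-0.02,0,0,0.23],
    [0.066,0.023,-0.05,0,0,0.36],
    [0.066,0.023,-0.075,0,0,0.49],
    [0.066,0.023,-0.075,0,0,0.62]
  ]
}}

```text
clock: 5.5
position: [0.5969, 0.1334, 0.1417]
ee_rot: [-2.792, -1.439, 0.008]
force: [-0.5, -0.8, -1.8]
width: 0.62
gripper_force: 20.0
```

Emit:
{"name": "move_arm", "arguments": {
  "series": [
    [0,0,0,0,0,0.1],
    [0,0,0,0,0,0.13],
    [0,0,0,0,0,0.13],
    [0,0,0,0,0,0.13],
    [0,0,0,0,0,0.13]
  ]
}}

```text
clock: 6.0
position: [0.598, 0.136, 0.1451]
ee_rot: [2.692, 1.619, 0.0]
force: [0.7, 0.5, -2.5]
width: 0.624
gripper_force: 20.0
```

Run:
```python
from h import *
s=readout.observe();M=R.from_rotvec(s['ee_rot']).as_matrix()
print(s['clock'],s['position'].round(4),s['force'].round(2),s['ft_torque'].round(2),M.round(4)[:,0],M[:,2].round(4),'yaw',np.degrees(np.arctan2(M[1,0],M[0,0])),np.round(s['joints'],2))
im,_=get_image('wrist')
c=calibration('wrist');im2,_=get_image('side');cv2.imwrite('pics/c3.png',np.hstack([im,cv2.resize(im2[180:300,150:310],(512,384))])[:, :, ::-1][::1,::1]) if 0 else cv2.imwrite('pics/c3.png',cv2.resize(im2[170:290,130:290],(800,600),interpolation=cv2.INTER_CUBIC)[...,::-1])
```

```text
6.0 [0.598  0.136  0.1451] [ 0.65  0.53 -2.51] [-0.   -0.05  0.03] [ 0.4686  0.8834 -0.    ] [ 3.e-04 -2.e-04 -1.e+00] yaw 62.05494774738104 [-0.03  0.53 -0.41  1.67  0.24  0.99 -1.01]
```

View pics/c3.png

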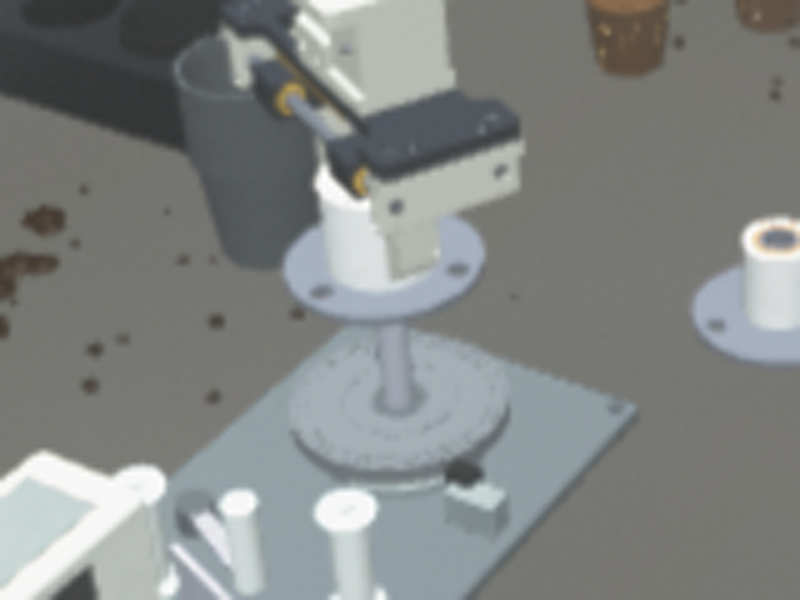

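The roll hangs over the spindle, clear of the rest. I'll lower it onto the spindle in small steps, watching the force.

Emit:
{"name": "move_arm", "arguments": {
  "series": [
    [0,0,-0.015,0,0,0],
    [0,0,-0.025,0,0,0],
    [0,0,-0.03,0,0,0],
    [0,0,-0.035,0,0,0],
    [0,0,-0.035,0,0,0]
  ]
}}

```text
clock: 6.6
position: [0.5974, 0.1362, 0.118]
ee_rot: [-2.69, -1.622, 0.002]
force: [-0.7, -0.3, -2.0]
width: 0.622
gripper_force: 20.0
```

Emit:
{"name": "move_arm", "arguments": {
  "series": [
    [0,0,-0.006,0,0,0],
    [0,0,-0.012,0,0,0],
    [0,0,-0.018,0,0,0],
    [0,0,-0.02,0,0,0],
    [0,0,-0.02,0,0,0]
  ]
}}

```text
clock: 7.1
position: [0.5976, 0.1362, 0.1034]
ee_rot: [-2.69, -1.622, 0.001]
force: [-0.9, 0.3, -1.3]
width: 0.626
gripper_force: 20.0
```

It is over the spindle with almost no side force. I'll go down to just above the pin.

Emit:
{"name": "move_arm", "arguments": {
  "series": [
    [0,0,-0.01,0,0,0],
    [0,0,-0.02,0,0,0],
    [0,0,-0.03,0,0,0],
    [0,0,-0.04,0,0,0],
    [0,0,-0.042,0,0,0]
  ]
}}

```text
clock: 7.6
position: [0.5972, 0.1361, 0.0709]
ee_rot: [-2.69, -1.622, 0.002]
force: [-0.3, -0.4, -1.7]
width: 0.624
gripper_force: 20.0
```

Emit:
{"name": "move_arm", "arguments": {
  "series": [
    [0,0,0,0,0,0.03],
    [0,0,0,0,0,0.05],
    [0,0,0,0,0,0.06],
    [0,0,0,0,0,0.06]
  ]
}}

```text
clock: 8.0
position: [0.598, 0.1365, 0.0726]
ee_rot: [2.638, 1.707, 0.001]
force: [-0.0, 0.4, -2.4]
width: 0.623
gripper_force: 20.0
```

Emit:
{"name": "move_arm", "arguments": {
  "series": [
    [0,0,-0.003,0,0,0],
    [0,0,-0.006,0,0,0],
    [0,0,-0.008,0,0,0],
    [0,0,-0.008,0,0,0]
  ]
}}

```text
clock: 8.4
position: [0.5976, 0.1363, 0.0659]
ee_rot: [-2.638, -1.706, 0.001]
force: [0.2, -0.4, -2.0]
width: 0.628
gripper_force: 20.0
```

Emit:
{"name": "move_arm", "arguments": {
  "series": [
    [0,0,-0.002,0,0,0],
    [0,0,-0.004,0,0,0],
    [0,0,-0.004,0,0,0],
    [0,0,-0.004,0,0,0]
  ]
}}

```text
clock: 8.8
position: [0.5978, 0.1364, 0.0632]
ee_rot: [-2.638, -1.706, 0.0]
force: [-0.2, 0.3, -2.1]
width: 0.618
gripper_force: 20.0
```

Emit:
{"name": "move_arm", "arguments": {
  "series": [
    [0,0,-0.002,0,0,0],
    [0,0,-0.003,0,0,0],
    [0,0,-0.003,0,0,0],
    [0,0,-0.003,0,0,0]
  ]
}}

```text
clock: 9.2
position: [0.5978, 0.1363, 0.061]
ee_rot: [2.638, 1.706, -0.0]
force: [0.5, 0.3, -1.9]
width: 0.626
gripper_force: 20.0
```

The flange is past the pin tip with no resistance, so a hole is over the pin. I'll ease down to contact with the table.

Emit:
{"name": "move_arm", "arguments": {
  "series": [
    [0,0,-0.001,0,0,0],
    [0,0,-0.0015,0,0,0],
    [0,0,-0.0015,0,0,0],
    [0,0,-0.0015,0,0,0]
  ]
}}

```text
clock: 9.6
position: [0.5978, 0.1364, 0.0599]
ee_rot: [2.638, 1.706, 0.0]
force: [-0.4, 0.3, -2.2]
width: 0.625
gripper_force: 20.0
```

```bash
python3 -c "
from h import *
s=readout.observe();print(s['position'].round(4),s['force'].round(2),s['ft_torque'].round(2))"
```

```text
[0.5978 0.1364 0.0599] [-0.39  0.25 -2.24] [-0.05 -0.1  -0.02]
```

Emit:
{"name": "move_arm", "arguments": {
  "series": [
    [0,0,-0.001,0,0,0],
    [0,0,-0.0015,0,0,0],
    [0,0,-0.0015,0,0,0],
    [0,0,-0.0015,0,0,0]
  ]
}}

```text
clock: 10.0
position: [0.5979, 0.1364, 0.0598]
ee_rot: [2.638, 1.705, 0.001]
force: [-3.6, -1.5, 7.8]
width: 0.628
gripper_force: 20.0
```

The table took the load at z 0.0598, where 0.0599 is expected when seated. I'll let go and rise straight up.

Emit:
{"name": "move_arm", "arguments": {
  "series": [
    [0,0,0.001,0,0,0],
    [0,0,0.001,0,0,0],
    [0,0,0.001,0,0,0],
    [0,0,0.001,0,0,0],
    [0,0,0.001,0,0,0]
  ],
  "claw": 0.9
}}

```text
clock: 10.5
position: [0.5978, 0.1364, 0.0594]
ee_rot: [-2.638, -1.706, 0.0]
force: [0.5, -0.2, 0.4]
width: 0.94
gripper_force: 0.0
```

Emit:
{"name": "move_arm", "arguments": {
  "series": [
    [0,0,0.01,0,0,0],
    [0,0,0.03,0,0,0],
    [0,0,0.06,0,0,0],
    [0,0,0.1,0,0,0],
    [0,0,0.15,0,0,0]
  ]
}}

```text
clock: 11.0
position: [0.5972, 0.1362, 0.1735]
ee_rot: [-2.638, -1.706, 0.002]
force: [0.5, -0.3, -0.1]
width: 0.95
gripper_force: 0.0
```

Emit:
{"name": "move_arm", "arguments": {
  "series": [
    [0,0,0.05,0,0,0],
    [-0.03,-0.06,0.08,0,0,0],
    [-0.03,-0.06,0.08,0,0,0],
    [-0.03,-0.06,0.08,0,0,0],
    [-0.03,-0.06,0.08,0,0,0]
  ]
}}

```text
clock: 11.5
position: [0.5752, 0.092, 0.2323]
ee_rot: [-2.638, -1.706, -0.001]
force: [0.4, 0.3, -1.4]
width: 0.953
gripper_force: 0.0
```

Run:
```python
from h import *
s=readout.observe();print(s['clock'],s['position'].round(4),s['width'])
im,W,T,c=cloud('wrist');cv2.imwrite('pics/w4.png',im[...,::-1])
d=np.hypot(W[...,0]-.598,W[...,1]-.1346)
for lo,hi,a,b in((.095,.108,.012,.03),(.042,.062,.033,.05)):
    m=(d>a)&(d<b)&(W[...,2]>lo)&(W[...,2]<hi);q=W[m]
    A=np.c_[q[:,:2]-[.598,.1346],np.ones(len(q))];x=np.linalg.lstsq(A,q[:,2],rcond=None)[0];print(m.sum(),'z',x[2].round(4),'tilt deg',np.degrees(np.hypot(*x[:2])).round(2),'ctr',q[:,:2].mean(0).round(4))
```

```text
11.5 [0.5752 0.092  0.2323] 0.9527303346860571
2821 z 0.1006 tilt deg 0.07 ctr [0.5977 0.1361]
3868 z 0.0503 tilt deg 0.23 ctr [0.6003 0.1394]
```

View pics/w4.png

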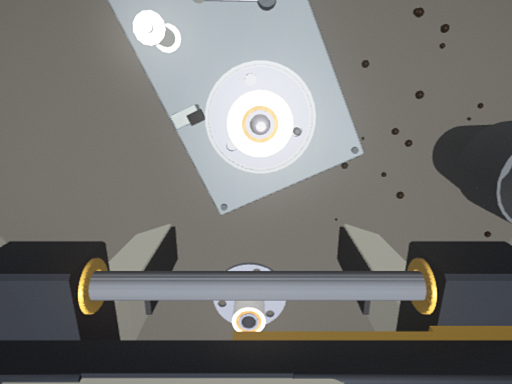

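The roll sits flat: tilt under 0.3°, top at 0.1006 m against 0.102 expected, and flange top at 0.0503 against 0.051. The pin shows in the hole at (297,131), the spindle is through the bore at (260,124), and the gripper is clear.

```bash
python3 -c "
from cell import ticket
print(ticket.sign_off())"
```

```text
the job is handed in; nothing more can be done
None
```

The full roll is on the spindle with the drive pin in one of its flange holes and the flange flat on the reel table; I let go, moved the arm clear and handed the job in at about 12 s, without touching anything else on the bench.

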